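# Find the enclosure with the loose core

## Task

One of the three closed metal enclosures on the bench has a loose core sliding about inside. Lift them one at a time and shake each by clearly tipping one end down and then the other; set the one that rattles down in the low black tray, standing upright and lowered right to the tray floor before you let go, and leave or put back the two sound ones upright on the bench about where they stood.

Things in the scene. Friction and masses are not known exactly. Their poses are not given: they have to be found in the camera images.
- enclosure_p_center (a point): One of 3 like closed grey metal boxes, 120 (x) x 50 (y) x 55 (z) mm, 0.4 kg; point: its centre. Grasp across y. Inside, a 180 g steel core: firmly fixed, anywhere along x, in two; in one it slides along x, 70 mm end to end, when an end is tipped down 20 degrees or more, and stays there once level: then the level moment at the wrist about y differs by 0.12 N m after tipping one end or the other
- enclosure_q_center (a point): One of 3 like closed grey metal boxes, 120 (x) x 50 (y) x 55 (z) mm, 0.4 kg; point: its centre. Grasp across y. Inside, a 180 g steel core: firmly fixed, anywhere along x, in two; in one it slides along x, 70 mm end to end, when an end is tipped down 20 degrees or more, and stays there once level: then the level moment at the wrist about y differs by 0.12 N m after tipping one end or the other
- enclosure_r_center (a point): One of 3 like closed grey metal boxes, 120 (x) x 50 (y) x 55 (z) mm, 0.4 kg; point: its centre. Grasp across y. Inside, a 180 g steel core: firmly fixed, anywhere along x, in two; in one it slides along x, 70 mm end to end, when an end is tipped down 20 degrees or more, and stays there once level: then the level moment at the wrist about y differs by 0.12 N m after tipping one end or the other
- tray: low open black plastic tray, the only one this low, fixed to the bench, 210 mm long (x) x 160 mm wide (y) x 30 mm high, walls and floor 5 mm thick; origin at the centre of its underside, on the bench surface

How it is judged:
By the outcome, as a careful person would: the job done as asked, in the order asked, and still so for the second after the job is handed in, with the robot touching nothing.
It also fails if it takes over 72 s, if anything falls off the work surface, if the arm or the gripper's body presses on something with over 40 N, if the wrist force passes 120 N, or if a joint passes its speed limit or range.

## Robot

A 7-joint arm with a two-finger parallel gripper is mounted at the origin on the work surface. World frame = base frame: x ahead of the robot, y to its left, z up, the work surface at z = 0. Lengths are in m, angles in rad, forces in N, time in s.
With the tool pointing down it reaches from about 0.425 to 0.875 m from the base axis. Payload 4.7 kg.
Tool frame: the origin (TCP) lies between the finger pads; the fingertips stand 19 mm ahead of it and the grasp point (between the pads) is the TCP (arm.tip_reach is the distance from the TCP to the fingertips, in m); x points along the fingers, y is the direction in which the jaws open and shut, and the axes are right-handed (so a half turn about x gives the same grasp; the last joint's range is limited). The gripper opens to 85 mm and grips with 20 to 120 N. Pads are 22 mm wide; open, the fingers measure 114 mm over their backs; the gripper's body (76 mm by 85 mm) begins 54 mm behind the grasp point. The pads swing forward as they close: fully open they stand 13 mm farther back than shut.
Start: joints at [-1.261, 0.321, -0.07, 1.45, 0.023, 1.371, -0.057], TCP at [0.19, 0.622, 0.23] pointing down, gripper open.
Joint ranges: [-2.86, 2.86], [-0.3, 2.09], [-1.38, 1.24], [0.06, 2.45], [-1.56, 4.7], [0.09, 2.05], [-2.69, 2.69]. Speed limits (rad/s): [2.57, 2.57, 3.14, 3.14, 3.14, 3.14, 3.14].

## Interface

Orientations are given as a unit quaternion [w, x, y, z].
In Python, from bench import arm gives the robot as it stands. The module is installed in compiled form; this text tells all that it offers.
- The arm moves only by the tool send_rows, never from a script. Its argument "targets" is a list of rows, each a list of 2 entries, a list of its own where there are three numbers: the shift along the tool's x, y, z in units of 40 mm (1.0 is 40 mm), then the turn, a rotation vector about the tool's x, y, z in units of 5 degrees (1.0 is 5 degrees). In form: [[[dx, dy, dz], [rx, ry, rz]], ...]. A call has 1 to 10 rows; each row shifts and turns the commanded pose from where the row before left it, along the tool's axes as they then stand; what a row does not reach is not made up. A row lasts 1/12 s, in which the tool goes at most 41.7 mm and 7.16 degrees, less where a joint would pass 70% of its speed; a pose out of reach is approached as far as the arm can. A call is refused whole if a number of a shift passes 1 or a number of a turn 1, either way. A call with a gripper value outside its range is refused whole. "jaw" is the closure, from 0 (fully open) to 1 (shut), set as the call begins (left out, the last holds). The fingers move at their own pace and stop on an object; "squeeze" is the grip in N (left out, the last holds). Time passes only in rows, so rows that do not move let the fingers close. It gives the time, the measured TCP pose, the force and the opening at its end, in the units of the state.
- arm.get_state(): the state, without advancing time (a new reading comes with each control period).
- arm.read_camera(name): name is "scene" or "top"; returns the picture (480x640x3 uint8, red, green, blue); there is no depth.
- arm.calibration(name): a dict with "camera_matrix" (3x3 intrinsics, pixels), "rvec" (rotation vector, rad) and "tvec" (3), from world to camera coordinates, as OpenCV has them. Camera axes: x right, y down, z forward; pixel columns grow to the right and rows downward; lengths in m; the calibration is good to about 2 mm. A picture is of the moment at which its call begins. calibration takes no time and is no camera call.
- arm.job_done(): hands the job in, once; it reports no verdict.
The state is a dict: "clock": time; "q": joint angles; "joint_velocities": joint speeds; "effort": joint torques, N m; "eef_pos": TCP position; "tcp_rot": TCP orientation; "force": force on the tool from outside, world axes, zero at the start; "ft_torque": the same for the moment, N m; "grip_width": finger opening in m.
Only numpy, scipy, OpenCV 4.12 (cv2) and the standard library are available. Lean on these libraries where they do the work, as an engineer would, in place of code of your own. Each camera call takes 0.05 s, during which the arm holds its last target.

## Working session

There is one attempt and no reset: what is moved stays moved. The work goes in short steps, Python scripts to look and compute and a tool call to move; the robot and the scene stay as the last step left them, time stands still between calls to the robot, and variables do not carry over. Pictures are saved under pics/ and viewed, and the job is handed in when it is done.

Besides the shell and the picture viewer there is one more tool, called after "Request:" in YAML: its name, and indented under it one key for each argument. send_rows: Moves the arm, as the interface text tells. Its arguments: {"type":"object","properties":{"targets":{"type":"array","items":{"type":"array"}},"jaw":{"type":"number"},"squeeze":{"type":"number"}},"required":["targets"]}

```bash
mkdir -p pics; python3 - <<'E'
from bench import arm
import cv2
for n in("scene","top"):
    im=arm.read_camera(n); cv2.imwrite(f"pics/{n}0.png",im[:,:,::-1])
    print(n,arm.calibration(n))
s=arm.get_state()
for k in s: print(k,s[k])
E
```

```text
scene {'camera_matrix': array([[546.03397609,   0.        , 328.90717148],
       [  0.        , 546.03397609, 238.23127798],
       [  0.        ,   0.        ,   1.        ]]), 'rvec': array([ 0.99704208,  2.32485009, -1.16530145]), 'tvec': array([ 0.33451687, -0.20033271,  1.56250749])}
top {'camera_matrix': array([[453.64533111,   0.        , 314.81691875],
       [  0.        , 453.64533111, 238.60194274],
       [  0.        ,   0.        ,   1.        ]]), 'rvec': array([ 2.18119716, -2.14021726,  0.10350442]), 'tvec': array([0.03107094, 0.5302256 , 0.91686289])}
clock 0.1
q [-1.2608808   0.3217753  -0.07009439  1.45157049  0.02259846  1.37079189
 -0.05692661]
joint_velocities [-0.00149218 -0.0007335   0.00083625 -0.00262365 -0.00096713  0.00246469
  0.0005859 ]
effort [-7.97292851e-04 -4.94875860e+01 -3.84522462e-01 -3.15212774e+01
  1.31113091e-02  7.45425874e-03 -1.26804244e-05]
eef_pos [0.18938493 0.62128681 0.229007  ]
tcp_rot [ 0.69932618  0.10358336  0.69944695 -0.10482055]
force [-0.37076749 -1.0475076  -0.19014663]
ft_torque [0.02977176 0.01092763 0.00304142]
grip_width 0.0852465689178817
```

View pics/scene0.png

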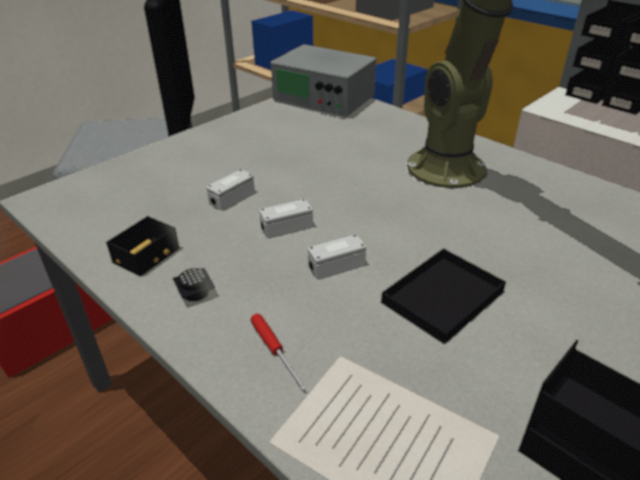

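View pics/top0.png

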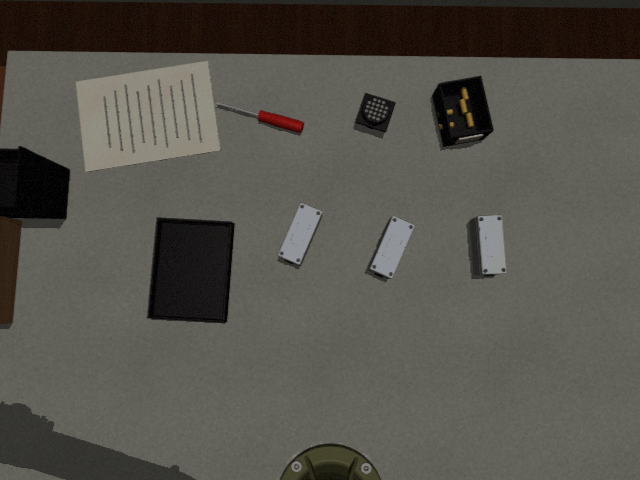

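Top view: bright box lids at about (300,235), (391,247) and (490,245); the low tray is at (192,270). The scene view shows the same boxes at (338,243), (287,212) and (231,184), with the tray at (443,293). I'll measure these next.

```bash
cat > h.py <<'E'
import numpy as np,cv2
from bench import arm
def cam(n):
    c=arm.calibration(n);R=cv2.Rodrigues(np.array(c["rvec"]))[0];return np.array(c["camera_matrix"]),R,np.array(c["tvec"]).ravel()
def ray(n,p):
    K,R,t=cam(n);d=R.T@np.linalg.inv(K)@np.array([p[0],p[1],1.]);return -R.T@t,d
def onz(n,p,z):
    o,d=ray(n,p);return o+d*(z-o[2])/d[2]
def tri(p,q):
    P=[np.c_[R,t[:,None]] for K,R,t in(cam("top"),cam("scene"))]
    P=[cam(n)[0]@x for n,x in zip(("top","scene"),P)]
    X=cv2.triangulatePoints(P[0],P[1],np.array(p,float).reshape(2,1),np.array(q,float).reshape(2,1)).ravel();return X[:3]/X[3]
E
python3 - <<'E'
from h import *
t=cv2.imread("pics/top0.png");s=cv2.imread("pics/scene0.png")
def boxes(im,roi,th,dark=False):
    x0,y0,x1,y1=roi;g=cv2.cvtColor(im,6)[y0:y1,x0:x1]
    m=((g<th) if dark else (g>th)).astype('uint8')
    cs,_=cv2.findContours(m,0,2);c=max(cs,key=cv2.contourArea)+[x0,y0]
    return cv2.contourArea(c),cv2.minAreaRect(c)
for roi in [(265,190,335,280),(355,200,425,290),(460,200,520,290)]:
  for th in (135,150):
    a,r=boxes(t,roi,th);b=cv2.boxPoints(r)
    w=np.array([onz("top",p,.055)[:2] for p in b]);c=onz("top",r[0],.055)
    e=[w[1]-w[0],w[2]-w[1]];l=max(e,key=np.linalg.norm)
    print(th,a,np.round(r[0],1),c.round(4),[round(float(np.linalg.norm(x)),4) for x in e],"yaw",np.degrees(np.arctan(l[1]/l[0])))
a,r=boxes(t,(130,195,255,340),40,True);b=cv2.boxPoints(r)
for z in (0.03,):
  print("tray",a,r,[onz("top",p,z)[:2].round(4) for p in b],onz("top",r[0],z))
print([ [cv2.cvtColor(t,6)[y,x] for x in (300,310)] for y in (225,235)])
im=np.vstack([np.hstack([cv2.resize(s[160:285,190:380],None,fx=4,fy=4,interpolation=2)])]);cv2.imwrite("pics/crop1.png",im)
cv2.imwrite("pics/crop2.png",cv2.resize(t[190:290,260:520],None,fx=3,fy=3,interpolation=2))
E
```

```text
135 1115.5 [299.7 233. ] [0.5377 0.0716 0.055 ] [0.116, 0.0457] yaw -21.644499242802535
150 0.0 [292. 246.] [0.5108 0.0867 0.055 ] [0.0, 0.0] yaw nan
135 1131.5 [392.2 246.5] [ 0.5136 -0.1158  0.055 ] [0.1164, 0.0459] yaw -22.901047498905925
150 0.0 [398. 240.] [ 0.527  -0.1274  0.055 ] [0.0, 0.0] yaw nan
135 1114.5 [491.9 244. ] [ 0.5224 -0.3161  0.055 ] [0.0453, 0.1165] yaw 3.3133636444426426
150 0.0 [486. 258.] [ 0.4939 -0.3038  0.055 ] [0.0, 0.0] yaw nan
tray 7760.5 ((190.7411651611328, 269.86468505859375), (79.22749328613281, 102.38983154296875), 4.398705005645752) [array([0.3596, 0.3814]), array([0.5714, 0.3773]), array([0.5615, 0.2106]), array([0.3506, 0.2186])] [0.45953126 0.29687417 0.03      ]
[[np.uint8(147), np.uint8(136)], [np.uint8(148), np.uint8(145)]]<stdin>:13: RuntimeWarning: invalid value encountered in scalar divide
```

View pics/crop1.png

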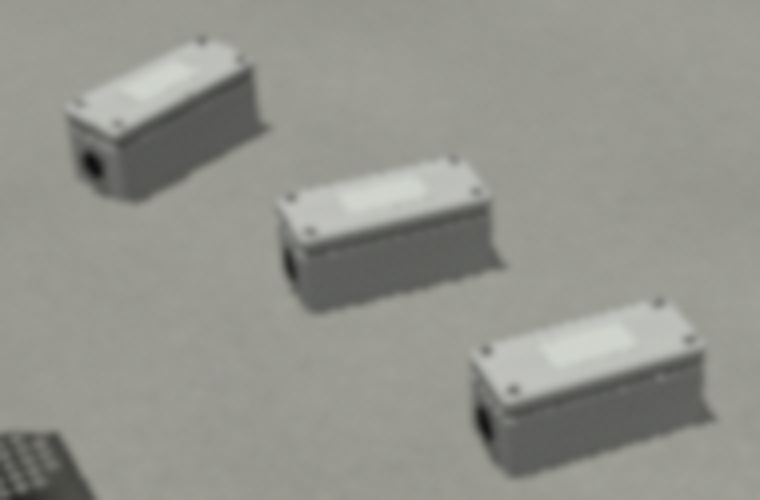

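View pics/crop2.png

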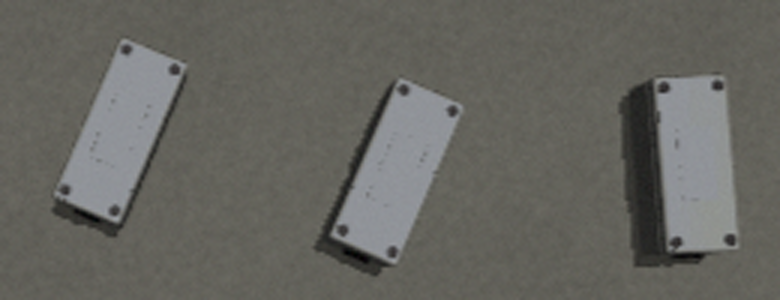

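```bash
cat >> h.py <<'E'
from scipy.spatial.transform import Rotation as Ro
def st():
    s=arm.get_state();q=np.array(s["tcp_rot"]);R=Ro.from_quat(q[[1,2,3,0]]);return s,np.array(s["eef_pos"]),R
def plan(xyz,yaw,tilt=0):
    """box-yaw deg; tool x down, tool y across box. Prints turn first (units of 5deg), then shift in the tool frame after turn (units 40mm)"""
    s,p,R=st();best=None
    for k in(0,180):
        a=np.radians(yaw+k);y=np.array([-np.sin(a),np.cos(a),0]);x=np.array([0,0,-1.])
        T=Ro.from_matrix(np.c_[x,y,np.cross(x,y)])
        rv=np.degrees((R.inv()*T).as_rotvec())/5
        if best is None or np.linalg.norm(rv)<np.linalg.norm(best[0]):best=(rv,T)
    rv,T=best
    d=np.array(xyz)-p
    print("t",round(s["clock"],2),"pos",p.round(4),"turn/5deg",rv.round(2),"shift now",(R.inv().apply(d)/.04).round(2),"shift after turn",(T.inv().apply(d)/.04).round(2),"w",round(s["grip_width"],4),"f",np.round(s["force"],1))
def moment(yaw):
    s,p,R=st();a=np.radians(yaw);t=np.array(s["ft_torque"]);
    print("t",s["clock"],"M about box y",round(float(t@[-np.sin(a),np.cos(a),0]),4),"Mx",round(float(t@[np.cos(a),np.sin(a),0]),4),"f",np.round(s["force"],2),"w",s["grip_width"],"p",p.round(4),"tool axes x",R.as_matrix()[:,0].round(3),"y",R.as_matrix()[:,1].round(3), "q",np.round(s["q"],2))
E
python3 - <<'E'
from h import *
for a,b in (((299.7,233),(337.2,247.6)),((392.2,246.5),(285.9,210)),((491.9,244),(230.9,181.9))): print(tri(a,b).round(4))
# tray rim in scene
s=cv2.imread("pics/scene0.png")
m=(cv2.cvtColor(s,6)[240:345,375:512]<55).astype('uint8');cs,_=cv2.findContours(m,0,2);c=max(cs,key=cv2.contourArea)+[375,240]
ap=cv2.approxPolyDP(c,5,True)[:,0];print(ap.tolist(),[onz("scene",p,.03)[:2].round(3).tolist() for p in ap])
t=cv2.imread("pics/top0.png")
m=(cv2.cvtColor(t,6)[195:340,130:255]<40).astype('uint8');cs,_=cv2.findContours(m,0,2);c=max(cs,key=cv2.contourArea)+[130,195]
ap=cv2.approxPolyDP(c,5,True)[:,0];print(ap.tolist(),[onz("top",p,.03)[:2].round(3).tolist() for p in ap])
moment(-22)
plan([.5377,.0716,.15],-22)
E
```

```text
[0.5372 0.0726 0.0524]
[ 0.5133 -0.1156  0.0515]
[ 0.5211 -0.3163  0.0499]
[[442, 250], [383, 292], [382, 302], [445, 342], [502, 292], [504, 282]] [[0.362, 0.228], [0.559, 0.22], [0.583, 0.237], [0.586, 0.386], [0.394, 0.393], [0.363, 0.381]]
[[157, 218], [148, 317], [226, 321], [234, 224]] [[0.567, 0.373], [0.361, 0.38], [0.357, 0.219], [0.557, 0.211]]
t 0.1 M about box y 0.0213 Mx 0.0235 f [-0.37 -1.05 -0.19] w 0.0852465689178817 p [0.1894 0.6213 0.229 ] tool axes x [-0.    -0.002 -1.   ] y [ 0.292  0.957 -0.002] q [-1.26  0.32 -0.07  1.45  0.02  1.37 -0.06]
t 0.1 pos [0.1894 0.6213 0.229 ] turn/5deg [1.01 0.   0.02] shift now [  1.99 -10.6   12.34] shift after turn [ 1.98 -9.48 13.22] w 0.0852 f [-0.4 -1.  -0.2]
```

Request:
send_rows:
  targets:
    - [[0, 0, 0], [1, 0, 0]]
    - [[0, -0.53, 0.73], [0, 0, 0]]
    - [[0, -0.53, 0.73], [0, 0, 0]]
    - [[0, -0.53, 0.73], [0, 0, 0]]
    - [[0, -0.53, 0.73], [0, 0, 0]]
    - [[0, -0.53, 0.73], [0, 0, 0]]
    - [[0, -0.53, 0.73], [0, 0, 0]]
    - [[0, -0.53, 0.73], [0, 0, 0]]
    - [[0, -0.53, 0.73], [0, 0, 0]]
    - [[0, -0.53, 0.73], [0, 0, 0]]
  jaw: 0
  squeeze: 70

```text
clock: 0.93
eef_pos: [0.3624, 0.3447, 0.2297]
tcp_rot: [0.694, 0.135, 0.694, -0.135]
force: [0.1, 0.6, 1.0]
grip_width: 0.0853
```

Request:
send_rows:
  targets:
    - [[0, -0.53, 0.73], [0, 0, 0]]
    - [[0, -0.53, 0.73], [0, 0, 0]]
    - [[0, -0.53, 0.73], [0, 0, 0]]
    - [[0, -0.53, 0.73], [0, 0, 0]]
    - [[0, -0.53, 0.73], [0, 0, 0]]
    - [[0, -0.53, 0.73], [0, 0, 0]]
    - [[0, -0.53, 0.73], [0, 0, 0]]
    - [[0, -0.53, 0.73], [0, 0, 0]]
    - [[0, 0, 0], [0, 0, 0]]

```text
clock: 1.68
eef_pos: [0.5182, 0.0933, 0.23]
tcp_rot: [0.694, 0.137, 0.692, -0.14]
force: [0.1, -1.0, 0.7]
grip_width: 0.0858
```

```bash
python3 -c "
from h import *
plan([.5377,.0716,.11],-22);moment(-22)"
```

```text
t 1.68 pos [0.5182 0.0933 0.23  ] turn/5deg [-0.12  0.04  0.04] shift now [ 3.   -0.31  0.65] shift after turn [ 3.   -0.32  0.66] w 0.0858 f [ 0.1 -1.   0.7]
t 1.6833 M about box y -0.0402 Mx -0.0307 f [ 0.09 -1.01  0.73] w 0.08579699010824222 p [0.5182 0.0933 0.23  ] tool axes x [ 0.002 -0.004 -1.   ] y [ 0.384  0.923 -0.003] q [-0.66  0.05  0.45  1.77 -0.02  1.32  0.97]
```

Request:
send_rows:
  targets:
    - [[0.5, -0.08, 0.16], [0, 0, 0]]
    - [[0.5, -0.08, 0.16], [0, 0, 0]]
    - [[0.5, -0.08, 0.16], [0, 0, 0]]
    - [[0.5, -0.07, 0.17], [0, 0, 0]]
    - [[0.5, 0, 0], [0, 0, 0]]
    - [[0.5, 0, 0], [0, 0, 0]]
    - [[0, 0, 0], [0, 0, 0]]
    - [[0, 0, 0], [0, 0, 0]]

```text
clock: 2.35
eef_pos: [0.5336, 0.0807, 0.1091]
tcp_rot: [0.693, 0.134, 0.695, -0.135]
force: [0.5, 0.6, 0.1]
grip_width: 0.0852
```

```bash
python3 -c "
from h import *
plan([.5377,.0716,.03],-22)
for n in ('top','scene'): cv2.imwrite(f'pics/{n}1.png',arm.read_camera(n)[:,:,::-1])"
```

```text
t 2.35 pos [0.5336 0.0807 0.1091] turn/5deg [ 0.01 -0.03  0.02] shift now [ 1.98 -0.17  0.18] shift after turn [ 1.98 -0.17  0.18] w 0.0852 f [0.5 0.6 0.1]
```

View pics/top1.png

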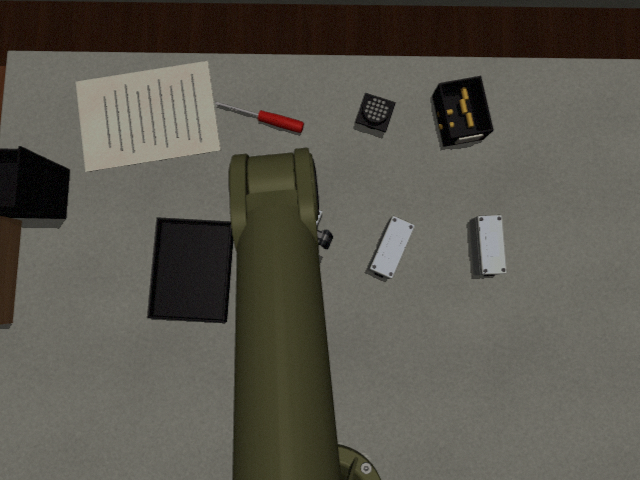

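View pics/scene1.png

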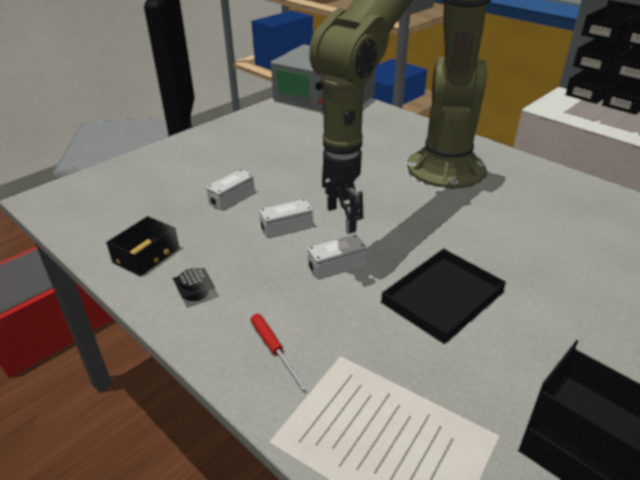

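The fingers, around (343,205) in the scene view, straddle the first box. The other two boxes are untouched. Next I'll align and descend.

Request:
send_rows:
  targets:
    - [[0, -0.17, 0.18], [0, 0, 0]]
    - [[0.3, 0, 0], [0, 0, 0]]
    - [[0.3, 0, 0], [0, 0, 0]]
    - [[0.3, 0, 0], [0, 0, 0]]
    - [[0.3, 0, 0], [0, 0, 0]]
    - [[0.3, 0, 0], [0, 0, 0]]
    - [[0.3, 0, 0], [0, 0, 0]]
    - [[0.2, 0, 0], [0, 0, 0]]
    - [[0, 0, 0], [0, 0, 0]]
    - [[0, 0, 0], [0, 0, 0]]

```text
clock: 3.28
eef_pos: [0.5385, 0.0716, 0.0294]
tcp_rot: [0.694, 0.134, 0.695, -0.135]
force: [0.1, -0.3, -0.5]
grip_width: 0.0852
```

```bash
python3 -c "
from h import *
plan([.5377,.0716,.03],-22)"
```

```text
t 3.28 pos [0.5385 0.0716 0.0294] turn/5deg [ 0.01 -0.01  0.01] shift now [-0.02 -0.01 -0.02] shift after turn [-0.02 -0.01 -0.02] w 0.0852 f [ 0.1 -0.3 -0.5]
```

Request:
send_rows:
  targets:
    - [[0, 0, 0], [0, 0, 0]]
    - [[0, 0, 0], [0, 0, 0]]
    - [[0, 0, 0], [0, 0, 0]]
    - [[0, 0, 0], [0, 0, 0]]
    - [[0, 0, 0], [0, 0, 0]]
    - [[0, 0, 0], [0, 0, 0]]
    - [[0, 0, 0], [0, 0, 0]]
    - [[0, 0, 0], [0, 0, 0]]
  jaw: 1
  squeeze: 70

```text
clock: 3.95
eef_pos: [0.5398, 0.0719, 0.0311]
tcp_rot: [0.695, 0.135, 0.694, -0.134]
force: [-0.1, -0.5, 6.2]
grip_width: 0.0483
```

```bash
python3 -c "
from h import *
moment(-22)"
```

```text
t 3.95 M about box y 0.1237 Mx -0.1891 f [-0.08 -0.51  6.23] w 0.04830152979830987 p [0.5398 0.0719 0.0311] tool axes x [ 0.002  0.001 -1.   ] y [0.374 0.928 0.001] q [-0.57  0.3   0.45  1.94 -0.16  0.93  1.14]
```

Request:
send_rows:
  targets:
    - [[-0.2, 0, 0], [0, 0, 0]]
    - [[-0.4, 0, 0], [0, 0, 0]]
    - [[-0.5, 0, 0], [0, 0, 0]]
    - [[-0.5, 0, 0], [0, 0, 0]]
    - [[-0.5, 0, 0], [0, 0, 0]]
    - [[-0.5, 0, 0], [0, 0, 0]]
    - [[-0.5, 0, 0], [0, 0, 0]]
    - [[-0.4, 0, 0], [0, 0, 0]]
    - [[0, 0, 0], [0, 0, 0]]
    - [[0, 0, 0], [0, 0, 0]]

```text
clock: 4.78
eef_pos: [0.5386, 0.0718, 0.1699]
tcp_rot: [0.694, 0.135, 0.694, -0.134]
force: [-0.2, 0.5, -4.2]
grip_width: 0.0486
```

```bash
python3 -c "
from h import *
moment(-22)
cv2.imwrite('pics/scene2.png',arm.read_camera('scene')[:,:,::-1])"
```

```text
t 4.7833 M about box y 0.0856 Mx 0.0106 f [-0.15  0.5  -4.24] w 0.048639191443220084 p [0.5386 0.0718 0.1699] tool axes x [ 0.  0. -1.] y [0.374 0.928 0.   ] q [-0.61  0.14  0.47  1.81 -0.07  1.21  1.07]
```

View pics/scene2.png

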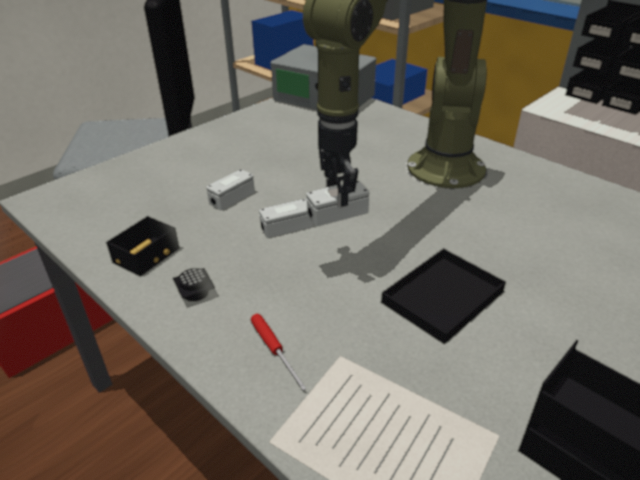

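Box 1 is held at about (340,200), clear of the bench. Next I'll tip it.

Request:
send_rows:
  targets:
    - [[0, 0, 0], [0, 0.6, 0]]
    - [[0, 0, 0], [0, 0.9, 0]]
    - [[0, 0, 0], [0, 0.9, 0]]
    - [[0, 0, 0], [0, 0.9, 0]]
    - [[0, 0, 0], [0, 0.9, 0]]
    - [[0, 0, 0], [0, 0.9, 0]]
    - [[0, 0, 0], [0, 0.9, 0]]
    - [[0, 0, 0], [0, 0, 0]]
    - [[0, 0, 0], [0, 0, 0]]
    - [[0, 0, 0], [0, 0, 0]]

```text
clock: 5.67
eef_pos: [0.5384, 0.0718, 0.1691]
tcp_rot: [0.491, 0.165, 0.85, -0.096]
force: [0.2, -0.2, -3.5]
grip_width: 0.0485
```

Request:
send_rows:
  targets:
    - [[0, 0, 0], [0, 0, 0]]
    - [[0, 0, 0], [0, 0, 0]]
    - [[0, 0, 0], [0, 0, 0]]

```text
clock: 5.92
eef_pos: [0.5387, 0.0724, 0.1711]
tcp_rot: [0.492, 0.165, 0.85, -0.094]
force: [-0.9, 0.7, -4.2]
grip_width: 0.0486
```

```bash
python3 -c "
from h import *
moment(-22)
cv2.imwrite('pics/scene3.png',arm.read_camera('scene')[:,:,::-1])"
```

```text
t 5.9167 M about box y -0.9729 Mx 0.0141 f [-0.93  0.65 -4.24] w 0.04856450683217181 p [0.5387 0.0724 0.1711] tool axes x [-0.462  0.187 -0.867] y [0.373 0.928 0.002] q [-0.38  0.53  0.47  1.44 -0.38  1.74  1.32]
```

View pics/scene3.png

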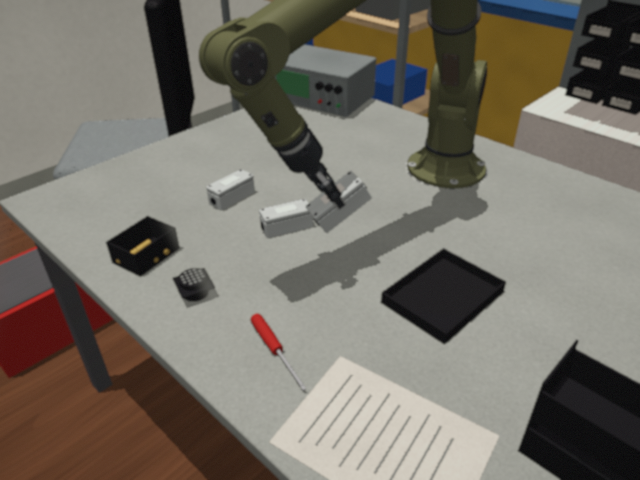

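Box 1 is tipped about 30°, its near end down at (340,215), and firmly gripped. Now back to level.

Request:
send_rows:
  targets:
    - [[0, 0, 0], [0, -0.6, 0]]
    - [[0, 0, 0], [0, -0.9, 0]]
    - [[0, 0, 0], [0, -0.9, 0]]
    - [[0, 0, 0], [0, -0.9, 0]]
    - [[0, 0, 0], [0, -0.9, 0]]
    - [[0, 0, 0], [0, -0.9, 0]]
    - [[0, 0, 0], [0, -0.9, 0]]
    - [[0, 0, 0], [0, 0, 0]]
    - [[0, 0, 0], [0, 0, 0]]
    - [[0, 0, 0], [0, 0, 0]]

```text
clock: 6.8
eef_pos: [0.5389, 0.0717, 0.1705]
tcp_rot: [0.694, 0.135, 0.695, -0.134]
force: [0.1, -0.2, -5.0]
grip_width: 0.0486
```

Request:
send_rows:
  targets:
    - [[0, 0, 0], [0, 0, 0]]
    - [[0, 0, 0], [0, 0, 0]]
    - [[0, 0, 0], [0, 0, 0]]

```text
clock: 7.05
eef_pos: [0.5393, 0.0711, 0.1697]
tcp_rot: [0.694, 0.135, 0.694, -0.135]
force: [-0.2, -0.5, -3.9]
grip_width: 0.048
```

```bash
python3 -c "
from h import *
moment(-22)"
```

```text
t 7.05 M about box y 0.0935 Mx 0.0374 f [-0.15 -0.5  -3.91] w 0.04799377763050835 p [0.5393 0.0711 0.1697] tool axes x [-0.001 -0.001 -1.   ] y [ 0.375  0.927 -0.001] q [-0.64  0.14  0.5   1.81 -0.07  1.21  1.07]
```

Request:
send_rows:
  targets:
    - [[0, 0, 0], [0, 0, 0]]
    - [[0, 0, 0], [0, 0, 0]]

```text
clock: 7.22
eef_pos: [0.539, 0.0714, 0.1697]
tcp_rot: [0.694, 0.135, 0.694, -0.135]
force: [0.3, 0.2, -3.8]
grip_width: 0.0486
```

```bash
python3 -c "
from h import *
moment(-22)"
```

```text
t 7.2167 M about box y 0.0063 Mx 0.0204 f [ 0.27  0.15 -3.8 ] w 0.04864570767686601 p [0.539  0.0714 0.1697] tool axes x [-0.001 -0.    -1.   ] y [ 0.374  0.927 -0.001] q [-0.64  0.14  0.5   1.81 -0.07  1.21  1.07]
```

Request:
send_rows:
  targets:
    - [[0, 0, 0], [0, -0.6, 0]]
    - [[0, 0, 0], [0, -0.9, 0]]
    - [[0, 0, 0], [0, -0.9, 0]]
    - [[0, 0, 0], [0, -0.9, 0]]
    - [[0, 0, 0], [0, -0.9, 0]]
    - [[0, 0, 0], [0, -0.9, 0]]
    - [[0, 0, 0], [0, -0.9, 0]]
    - [[0, 0, 0], [0, 0, 0]]
    - [[0, 0, 0], [0, 0, 0]]
    - [[0, 0, 0], [0, 0, 0]]

```text
clock: 8.05
eef_pos: [0.5395, 0.0714, 0.1706]
tcp_rot: [0.85, 0.096, 0.491, -0.165]
force: [0.7, 0.5, -4.0]
grip_width: 0.0486
```

Request:
send_rows:
  targets:
    - [[0, 0, 0], [0, 0, 0]]
    - [[0, 0, 0], [0, 0, 0]]
    - [[0, 0, 0], [0, 0, 0]]

```text
clock: 8.3
eef_pos: [0.5396, 0.0713, 0.1704]
tcp_rot: [0.85, 0.096, 0.491, -0.165]
force: [-1.0, 0.2, -4.1]
grip_width: 0.0487
```

```bash
python3 -c "
from h import *
moment(-22)"
```

```text
t 8.3 M about box y 0.9373 Mx -0.0606 f [-0.95  0.22 -4.08] w 0.04873482272702596 p [0.5396 0.0713 0.1704] tool axes x [ 0.464 -0.187 -0.866] y [0.375 0.927 0.   ] q [-0.76 -0.15  0.31  2.18  0.59  0.83  0.4 ]
```

Request:
send_rows:
  targets:
    - [[0, 0, 0], [0, 0.6, 0]]
    - [[0, 0, 0], [0, 0.9, 0]]
    - [[0, 0, 0], [0, 0.9, 0]]
    - [[0, 0, 0], [0, 0.9, 0]]
    - [[0, 0, 0], [0, 0.9, 0]]
    - [[0, 0, 0], [0, 0.9, 0]]
    - [[0, 0, 0], [0, 0.9, 0]]
    - [[0, 0, 0], [0, 0, 0]]
    - [[0, 0, 0], [0, 0, 0]]
    - [[0, 0, 0], [0, 0, 0]]

```text
clock: 9.13
eef_pos: [0.5387, 0.0717, 0.1697]
tcp_rot: [0.695, 0.134, 0.694, -0.135]
force: [-0.2, 0.4, -3.6]
grip_width: 0.0485
```

```bash
cat >> h.py <<'E'
def avg(yaw,n=12):
    a=np.radians(yaw);M=[];F=[]
    for i in range(n):
        arm.read_camera("top");s=arm.get_state();M.append(np.array(s["ft_torque"])@[-np.sin(a),np.cos(a),0]);F.append(s["force"][2])
    print("t",s["clock"],"M",np.mean(M).round(4),"+-",(np.std(M)/n**.5).round(4),"Fz",np.mean(F).round(2),"w",round(s["grip_width"],4))
E
python3 -c "
from h import *
avg(-22)
moment(-22)"
```

```text
t 9.7333 M -0.0614 +- 0.0091 Fz -3.99 w 0.0485
t 9.7333 M about box y -0.0791 Mx -0.055 f [-1.   -0.99 -3.72] w 0.048507348640303254 p [0.5388 0.0718 0.1701] tool axes x [ 0.  0. -1.] y [0.374 0.928 0.   ] q [-0.67  0.14  0.53  1.81 -0.08  1.21  1.07]
```

After the second tip M is −0.061. After the first it was about +0.05, from only two noisy readings. I'll repeat the first tip and average.

Request:
send_rows:
  targets:
    - [[0, 0, 0], [0, 0.6, 0]]
    - [[0, 0, 0], [0, 0.9, 0]]
    - [[0, 0, 0], [0, 0.9, 0]]
    - [[0, 0, 0], [0, 0.9, 0]]
    - [[0, 0, 0], [0, 0.9, 0]]
    - [[0, 0, 0], [0, 0.9, 0]]
    - [[0, 0, 0], [0, 0.9, 0]]
    - [[0, 0, 0], [0, 0, 0]]
    - [[0, 0, 0], [0, 0, 0]]
    - [[0, 0, 0], [0, 0, 0]]

```text
clock: 10.57
eef_pos: [0.539, 0.0719, 0.1701]
tcp_rot: [0.492, 0.165, 0.85, -0.095]
force: [1.1, 0.1, -3.5]
grip_width: 0.0486
```

Request:
send_rows:
  targets:
    - [[0, 0, 0], [0, 0, 0]]
    - [[0, 0, 0], [0, 0, 0]]
    - [[0, 0, 0], [0, 0, 0]]

```text
clock: 10.82
eef_pos: [0.5388, 0.0724, 0.1712]
tcp_rot: [0.492, 0.165, 0.85, -0.094]
force: [0.5, 0.2, -4.7]
grip_width: 0.0485
```

Request:
send_rows:
  targets:
    - [[0, 0, 0], [0, -0.6, 0]]
    - [[0, 0, 0], [0, -0.9, 0]]
    - [[0, 0, 0], [0, -0.9, 0]]
    - [[0, 0, 0], [0, -0.9, 0]]
    - [[0, 0, 0], [0, -0.9, 0]]
    - [[0, 0, 0], [0, -0.9, 0]]
    - [[0, 0, 0], [0, -0.9, 0]]
    - [[0, 0, 0], [0, 0, 0]]
    - [[0, 0, 0], [0, 0, 0]]
    - [[0, 0, 0], [0, 0, 0]]

```text
clock: 11.65
eef_pos: [0.5388, 0.0718, 0.1706]
tcp_rot: [0.694, 0.135, 0.695, -0.134]
force: [-0.8, -0.7, -4.2]
grip_width: 0.0489
```

```bash
python3 -c "
from h import *
avg(-22)
moment(-22)"
```

```text
t 12.25 M 0.0415 +- 0.0075 Fz -4.19 w 0.0483
t 12.25 M about box y 0.0812 Mx -0.0012 f [ 0.36 -0.46 -4.19] w 0.048348816505743554 p [0.5389 0.0717 0.1699] tool axes x [-0. -0. -1.] y [ 0.374  0.927 -0.   ] q [-0.7   0.14  0.56  1.82 -0.08  1.21  1.08]
```

The level moments after tipping each way are +0.04 and −0.06 N m, a difference of about 0.10 ± 0.012, so box 1 appears to be the rattler. As the task asks, I'll put it back and shake the other two before placing it.

Request:
send_rows:
  targets:
    - [[0.4, 0, 0], [0, 0, 0]]
    - [[0.5, 0, 0], [0, 0, 0]]
    - [[0.5, 0, 0], [0, 0, 0]]
    - [[0.5, 0, 0], [0, 0, 0]]
    - [[0.5, 0, 0], [0, 0, 0]]
    - [[0.5, 0, 0], [0, 0, 0]]
    - [[0.3, 0, 0], [0, 0, 0]]
    - [[0.2, 0, 0], [0, 0, 0]]
    - [[0.1, 0, 0], [0, 0, 0]]
    - [[0, 0, 0], [0, 0, 0]]

```text
clock: 13.08
eef_pos: [0.5393, 0.0718, 0.0313]
tcp_rot: [0.694, 0.135, 0.694, -0.134]
force: [-0.7, -0.1, -4.5]
grip_width: 0.0485
```

```bash
python3 -c "
from h import *
moment(-22)"
```

```text
t 13.0833 M about box y 0.0131 Mx -0.0294 f [-0.67 -0.08 -4.53] w 0.04847172100215821 p [0.5393 0.0718 0.0313] tool axes x [ 0.     0.001 -1.   ] y [0.374 0.927 0.001] q [-0.65  0.31  0.53  1.94 -0.2   0.94  1.17]
```

Request:
send_rows:
  targets:
    - [[0.02, 0, 0], [0, 0, 0]]
    - [[0.02, 0, 0], [0, 0, 0]]
    - [[0, 0, 0], [0, 0, 0]]

```text
clock: 13.33
eef_pos: [0.5398, 0.0719, 0.0311]
tcp_rot: [0.694, 0.135, 0.694, -0.134]
force: [-6.5, -0.8, 12.4]
grip_width: 0.0486
```

Request:
send_rows:
  targets:
    - [[0, 0, 0], [0, 0, 0]]
    - [[0, 0, 0], [0, 0, 0]]
    - [[0, 0, 0], [0, 0, 0]]
    - [[0, 0, 0], [0, 0, 0]]
    - [[0, 0, 0], [0, 0, 0]]
    - [[0, 0, 0], [0, 0, 0]]
  jaw: 0

```text
clock: 13.83
eef_pos: [0.539, 0.0718, 0.0284]
tcp_rot: [0.694, 0.135, 0.694, -0.135]
force: [0.0, -0.1, -0.0]
grip_width: 0.0855
```

Request:
send_rows:
  targets:
    - [[-0.3, 0, 0], [0, 0, 0]]
    - [[-0.5, 0, 0], [0, 0, 0]]
    - [[-0.5, 0, 0], [0, 0, 0]]
    - [[-0.5, 0, 0], [0, 0, 0]]
    - [[-0.5, 0, 0], [0, 0, 0]]
    - [[0, 0, 0], [0, 0, 0]]
    - [[0, 0, 0], [0, 0, 0]]

```text
clock: 14.42
eef_pos: [0.5399, 0.072, 0.1222]
tcp_rot: [0.695, 0.135, 0.693, -0.134]
force: [0.5, -0.0, 0.6]
grip_width: 0.0855
```

```bash
python3 -c "
from h import *
plan([.5136,-.1158,.12],-22.9)
cv2.imwrite('pics/scene4.png',arm.read_camera('scene')[:,:,::-1])"
```

```text
t 14.42 pos [0.5399 0.072  0.1222] turn/5deg [ 0.19  0.03 -0.03] shift now [ 0.05 -4.6   1.14] shift after turn [ 0.05 -4.58  1.22] w 0.0855 f [ 0.5 -0.   0.6]
```

View pics/scene4.png

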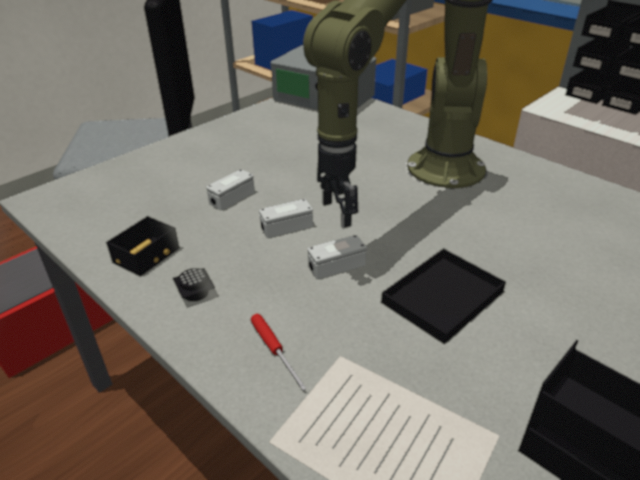

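Box 1 stands upright, back at (338,255). On to box 2.

Request:
send_rows:
  targets:
    - [[0, 0, 0], [0.2, 0, 0]]
    - [[0, -0.65, 0.17], [0, 0, 0]]
    - [[0, -0.65, 0.17], [0, 0, 0]]
    - [[0, -0.65, 0.17], [0, 0, 0]]
    - [[0, -0.65, 0.17], [0, 0, 0]]
    - [[0, -0.65, 0.17], [0, 0, 0]]
    - [[0, -0.65, 0.17], [0, 0, 0]]
    - [[0, -0.65, 0.17], [0, 0, 0]]
    - [[0, 0, 0], [0, 0, 0]]
    - [[0, 0, 0], [0, 0, 0]]

```text
clock: 15.3
eef_pos: [0.5105, -0.1161, 0.1195]
tcp_rot: [0.692, 0.142, 0.693, -0.143]
force: [0.1, 1.2, -0.3]
grip_width: 0.0853
```

```bash
python3 -c "
from h import *
plan([.5136,-.1158,.03],-22.9)"
```

```text
t 15.3 pos [ 0.5105 -0.1161  0.1195] turn/5deg [-0.06 -0.02  0.01] shift now [2.24 0.04 0.07] shift after turn [2.24 0.04 0.07] w 0.0853 f [ 0.1  1.2 -0.3]
```

Request:
send_rows:
  targets:
    - [[0.3, 0.03, 0.07], [0, 0, 0]]
    - [[0.4, 0, 0], [0, 0, 0]]
    - [[0.4, 0, 0], [0, 0, 0]]
    - [[0.4, 0, 0], [0, 0, 0]]
    - [[0.4, 0, 0], [0, 0, 0]]
    - [[0.2, 0, 0], [0, 0, 0]]
    - [[0.14, 0, 0], [0, 0, 0]]
    - [[0, 0, 0], [0, 0, 0]]

```text
clock: 15.97
eef_pos: [0.5139, -0.1134, 0.0292]
tcp_rot: [0.692, 0.14, 0.694, -0.14]
force: [-0.5, 0.5, -1.0]
grip_width: 0.0854
```

Request:
send_rows:
  targets:
    - [[0, 0, 0], [0, 0, 0]]
    - [[0, 0, 0], [0, 0, 0]]
    - [[0, 0, 0], [0, 0, 0]]
    - [[0, 0, 0], [0, 0, 0]]
    - [[0, 0, 0], [0, 0, 0]]
    - [[0, 0, 0], [0, 0, 0]]
  jaw: 1

```text
clock: 16.47
eef_pos: [0.5159, -0.1149, 0.0321]
tcp_rot: [0.694, 0.141, 0.692, -0.141]
force: [-0.7, 0.3, 6.1]
grip_width: 0.0488
```

```bash
python3 -c "
from h import *
moment(-22.9)"
```

```text
t 16.4667 M about box y 0.0957 Mx -0.3145 f [-0.67  0.34  6.1 ] w 0.048789735969679664 p [ 0.5159 -0.1149  0.0321] tool axes x [ 0.003 -0.    -1.   ] y [0.39  0.921 0.001] q [-0.42  0.3   0.66  1.98 -0.23  0.93  1.53]
```

Request:
send_rows:
  targets:
    - [[-0.2, 0, 0], [0, 0, 0]]
    - [[-0.4, 0, 0], [0, 0, 0]]
    - [[-0.5, 0, 0], [0, 0, 0]]
    - [[-0.5, 0, 0], [0, 0, 0]]
    - [[-0.5, 0, 0], [0, 0, 0]]
    - [[-0.5, 0, 0], [0, 0, 0]]
    - [[-0.5, 0, 0], [0, 0, 0]]
    - [[-0.4, 0, 0], [0, 0, 0]]
    - [[0, 0, 0], [0, 0, 0]]

```text
clock: 17.22
eef_pos: [0.5163, -0.1146, 0.1738]
tcp_rot: [0.695, 0.141, 0.691, -0.14]
force: [1.2, 0.1, -3.2]
grip_width: 0.0486
```

Request:
send_rows:
  targets:
    - [[0, 0, 0], [0, 0.6, 0]]
    - [[0, 0, 0], [0, 0.9, 0]]
    - [[0, 0, 0], [0, 0.9, 0]]
    - [[0, 0, 0], [0, 0.9, 0]]
    - [[0, 0, 0], [0, 0.9, 0]]
    - [[0, 0, 0], [0, 0.9, 0]]
    - [[0, 0, 0], [0, 0.9, 0]]
    - [[0, 0, 0], [0, 0, 0]]
    - [[0, 0, 0], [0, 0, 0]]
    - [[0, 0, 0], [0, 0, 0]]

```text
clock: 18.05
eef_pos: [0.5144, -0.1145, 0.1701]
tcp_rot: [0.49, 0.172, 0.849, -0.1]
force: [-0.1, 0.1, -2.7]
grip_width: 0.0486
```

Request:
send_rows:
  targets:
    - [[0, 0, 0], [0, 0, 0]]
    - [[0, 0, 0], [0, 0, 0]]
    - [[0, 0, 0], [0, 0, 0]]

```text
clock: 18.3
eef_pos: [0.5148, -0.114, 0.1718]
tcp_rot: [0.491, 0.172, 0.848, -0.099]
force: [0.7, -0.3, -4.3]
grip_width: 0.0485
```

Request:
send_rows:
  targets:
    - [[0, 0, 0], [0, -0.6, 0]]
    - [[0, 0, 0], [0, -0.9, 0]]
    - [[0, 0, 0], [0, -0.9, 0]]
    - [[0, 0, 0], [0, -0.9, 0]]
    - [[0, 0, 0], [0, -0.9, 0]]
    - [[0, 0, 0], [0, -0.9, 0]]
    - [[0, 0, 0], [0, -0.9, 0]]
    - [[0, 0, 0], [0, 0, 0]]
    - [[0, 0, 0], [0, 0, 0]]
    - [[0, 0, 0], [0, 0, 0]]

```text
clock: 19.13
eef_pos: [0.5149, -0.1142, 0.1714]
tcp_rot: [0.693, 0.141, 0.693, -0.14]
force: [-0.1, -0.3, -3.8]
grip_width: 0.0486
```

```bash
python3 -c "
from h import *
avg(-22.9)
moment(-22.9)"
```

```text
t 19.7333 M -0.0634 +- 0.0067 Fz -4.19 w 0.0487
t 19.7333 M about box y -0.0551 Mx 0.0159 f [ 0.32 -0.3  -4.67] w 0.04866698545287335 p [ 0.5148 -0.1145  0.1707] tool axes x [-0. -0. -1.] y [ 0.39   0.921 -0.   ] q [-0.52  0.11  0.74  1.86 -0.08  1.21  1.41]
```

Request:
send_rows:
  targets:
    - [[0, 0, 0], [0, -0.6, 0]]
    - [[0, 0, 0], [0, -0.9, 0]]
    - [[0, 0, 0], [0, -0.9, 0]]
    - [[0, 0, 0], [0, -0.9, 0]]
    - [[0, 0, 0], [0, -0.9, 0]]
    - [[0, 0, 0], [0, -0.9, 0]]
    - [[0, 0, 0], [0, -0.9, 0]]
    - [[0, 0, 0], [0, 0, 0]]
    - [[0, 0, 0], [0, 0, 0]]
    - [[0, 0, 0], [0, 0, 0]]

```text
clock: 20.57
eef_pos: [0.5153, -0.1153, 0.1717]
tcp_rot: [0.848, 0.1, 0.49, -0.173]
force: [0.3, 0.4, -3.9]
grip_width: 0.0486
```

Request:
send_rows:
  targets:
    - [[0, 0, 0], [0, 0, 0]]
    - [[0, 0, 0], [0, 0, 0]]
    - [[0, 0, 0], [0, 0, 0]]

```text
clock: 20.82
eef_pos: [0.5156, -0.1145, 0.1716]
tcp_rot: [0.849, 0.1, 0.49, -0.172]
force: [0.1, -0.2, -4.0]
grip_width: 0.0485
```

Request:
send_rows:
  targets:
    - [[0, 0, 0], [0, 0.6, 0]]
    - [[0, 0, 0], [0, 0.9, 0]]
    - [[0, 0, 0], [0, 0.9, 0]]
    - [[0, 0, 0], [0, 0.9, 0]]
    - [[0, 0, 0], [0, 0.9, 0]]
    - [[0, 0, 0], [0, 0.9, 0]]
    - [[0, 0, 0], [0, 0.9, 0]]
    - [[0, 0, 0], [0, 0, 0]]
    - [[0, 0, 0], [0, 0, 0]]
    - [[0, 0, 0], [0, 0, 0]]

```text
clock: 21.65
eef_pos: [0.5148, -0.1144, 0.1707]
tcp_rot: [0.693, 0.14, 0.693, -0.141]
force: [0.7, 1.3, -4.3]
grip_width: 0.0487
```

```bash
python3 -c "
from h import *
avg(-22.9)
moment(-22.9)"
```

```text
t 22.25 M -0.0493 +- 0.0104 Fz -4.24 w 0.0487
t 22.25 M about box y -0.0734 Mx 0.0235 f [ 1.1   0.05 -4.3 ] w 0.04873382922520814 p [ 0.5148 -0.1144  0.1709] tool axes x [ 0.  0. -1.] y [0.39  0.921 0.   ] q [-0.49  0.11  0.71  1.86 -0.07  1.21  1.41]
```

Box 2 is sound: −0.063 against −0.049 N m. I'll put it back.

Request:
send_rows:
  targets:
    - [[0.4, 0, 0], [0, 0, 0]]
    - [[0.5, 0, 0], [0, 0, 0]]
    - [[0.5, 0, 0], [0, 0, 0]]
    - [[0.5, 0, 0], [0, 0, 0]]
    - [[0.5, 0, 0], [0, 0, 0]]
    - [[0.5, 0, 0], [0, 0, 0]]
    - [[0.3, 0, 0], [0, 0, 0]]
    - [[0.2, 0, 0], [0, 0, 0]]
    - [[0.11, 0, 0], [0, 0, 0]]
    - [[0, 0, 0], [0, 0, 0]]

```text
clock: 23.08
eef_pos: [0.5151, -0.1146, 0.0321]
tcp_rot: [0.693, 0.141, 0.693, -0.14]
force: [-4.9, 0.6, 5.0]
grip_width: 0.0487
```

Request:
send_rows:
  targets:
    - [[0.02, 0, 0], [0, 0, 0]]
    - [[0, 0, 0], [0, 0, 0]]

```text
clock: 23.25
eef_pos: [0.5152, -0.1145, 0.0321]
tcp_rot: [0.693, 0.141, 0.693, -0.14]
force: [-7.8, 1.2, 11.0]
grip_width: 0.0486
```

Request:
send_rows:
  targets:
    - [[0, 0, 0], [0, 0, 0]]
    - [[0, 0, 0], [0, 0, 0]]
    - [[0, 0, 0], [0, 0, 0]]
    - [[0, 0, 0], [0, 0, 0]]
    - [[0, 0, 0], [0, 0, 0]]
    - [[0, 0, 0], [0, 0, 0]]
  jaw: 0

```text
clock: 23.75
eef_pos: [0.5149, -0.1144, 0.0297]
tcp_rot: [0.693, 0.141, 0.693, -0.141]
force: [0.4, -0.5, -0.3]
grip_width: 0.0851
```

Request:
send_rows:
  targets:
    - [[-0.3, 0, 0], [0, 0, 0]]
    - [[-0.5, 0, 0], [0, 0, 0]]
    - [[-0.5, 0, 0], [0, 0, 0]]
    - [[-0.5, 0, 0], [0, 0, 0]]
    - [[-0.5, 0, 0], [0, 0, 0]]
    - [[0, 0, 0], [0, 0, 0]]
    - [[0, 0, 0], [0, 0, 0]]

```text
clock: 24.33
eef_pos: [0.5158, -0.1145, 0.1233]
tcp_rot: [0.694, 0.141, 0.692, -0.14]
force: [-1.1, 0.4, 0.3]
grip_width: 0.0856
```

```bash
python3 -c "
from h import *
plan([.5224,-.3161,.12],3.3)"
```

```text
t 24.33 pos [ 0.5158 -0.1145  0.1233] turn/5deg [-5.25  0.04 -0.01] shift now [ 0.08 -4.58  2.12] shift after turn [ 0.08 -5.04 -0.13] w 0.0856 f [-1.1  0.4  0.3]
```

Request:
send_rows:
  targets:
    - [[0, 0, 0], [-0.85, 0, 0]]
    - [[0, 0, 0], [-0.9, 0, 0]]
    - [[0, 0, 0], [-0.9, 0, 0]]
    - [[0, 0, 0], [-0.9, 0, 0]]
    - [[0, 0, 0], [-0.9, 0, 0]]
    - [[0, 0, 0], [-0.8, 0, 0]]

```text
clock: 24.83
eef_pos: [0.5138, -0.1142, 0.1205]
tcp_rot: [0.706, -0.022, 0.708, 0.022]
force: [-0.3, 0.3, 0.5]
grip_width: 0.0851
```

Request:
send_rows:
  targets:
    - [[0, -0.63, 0], [0, 0, 0]]
    - [[0, -0.63, 0], [0, 0, 0]]
    - [[0, -0.63, 0], [0, 0, 0]]
    - [[0, -0.63, 0], [0, 0, 0]]
    - [[0, -0.63, 0], [0, 0, 0]]
    - [[0, -0.63, 0], [0, 0, 0]]
    - [[0, -0.63, 0], [0, 0, 0]]
    - [[0, -0.63, 0], [0, 0, 0]]
    - [[0, 0, 0], [0, 0, 0]]
    - [[0, 0, 0], [0, 0, 0]]

```text
clock: 25.67
eef_pos: [0.5248, -0.3172, 0.1204]
tcp_rot: [0.706, -0.019, 0.708, 0.019]
force: [-0.4, 0.5, 0.6]
grip_width: 0.0851
```

```bash
python3 -c "
from h import *
plan([.5224,-.3161,.03],3.3)
moment(3.3)"
```

```text
t 25.67 pos [ 0.5248 -0.3172  0.1204] turn/5deg [-0.04 -0.03  0.  ] shift now [ 2.26  0.03 -0.05] shift after turn [ 2.26  0.03 -0.06] w 0.0851 f [-0.4  0.5  0.6]
t 25.6667 M about box y -0.0207 Mx 0.0203 f [-0.35  0.54  0.63] w 0.08506155822811638 p [ 0.5248 -0.3172  0.1204] tool axes x [-0.003 -0.    -1.   ] y [-0.054  0.999 -0.   ] q [-0.09  0.39  0.74  1.7  -0.28  1.16  2.34]
```

Joint 7 is at 2.34 of 2.69, so after lifting I'll turn box 3 by 25° to keep clear of its range before tipping.

Request:
send_rows:
  targets:
    - [[0.3, 0.03, -0.05], [0, 0, 0]]
    - [[0.4, 0, 0], [0, 0, 0]]
    - [[0.4, 0, 0], [0, 0, 0]]
    - [[0.4, 0, 0], [0, 0, 0]]
    - [[0.4, 0, 0], [0, 0, 0]]
    - [[0.2, 0, 0], [0, 0, 0]]
    - [[0.16, 0, 0], [0, 0, 0]]
    - [[0, 0, 0], [0, 0, 0]]

```text
clock: 26.33
eef_pos: [0.5236, -0.3129, 0.0295]
tcp_rot: [0.706, -0.02, 0.708, 0.021]
force: [-0.2, -0.4, -0.3]
grip_width: 0.0852
```

Request:
send_rows:
  targets:
    - [[0, 0, 0], [0, 0, 0]]
    - [[0, 0, 0], [0, 0, 0]]
    - [[0, 0, 0], [0, 0, 0]]
    - [[0, 0, 0], [0, 0, 0]]
    - [[0, 0, 0], [0, 0, 0]]
    - [[0, 0, 0], [0, 0, 0]]
  jaw: 1

```text
clock: 26.83
eef_pos: [0.5253, -0.3154, 0.0327]
tcp_rot: [0.708, -0.021, 0.706, 0.02]
force: [-0.7, -0.0, 6.2]
grip_width: 0.0486
```

```bash
python3 -c "
from h import *
moment(3.3)"
```

```text
t 26.8333 M about box y 0.0873 Mx -0.1121 f [-0.68 -0.02  6.18] w 0.048576896607938395 p [ 0.5253 -0.3154  0.0327] tool axes x [ 0.002 -0.001 -1.   ] y [-0.057  0.998 -0.001] q [-0.05  0.48  0.69  1.78 -0.36  1.01  2.4 ]
```

Request:
send_rows:
  targets:
    - [[-0.2, 0, 0], [0, 0, 0]]
    - [[-0.4, 0, 0], [0, 0, 0]]
    - [[-0.5, 0, 0], [0, 0, 0]]
    - [[-0.5, 0, 0], [0, 0, 0]]
    - [[-0.5, 0, 0], [0, 0, 0]]
    - [[-0.5, 0, 0], [0, 0, 0]]
    - [[-0.5, 0, 0], [0, 0, 0]]
    - [[-0.4, 0, 0], [0, 0, 0]]

```text
clock: 27.5
eef_pos: [0.5237, -0.3142, 0.1721]
tcp_rot: [0.707, -0.02, 0.707, 0.021]
force: [-0.4, -1.5, -3.7]
grip_width: 0.0482
```

Request:
send_rows:
  targets:
    - [[0, 0, 0], [0.6, 0, 0]]
    - [[0, 0, 0], [0.9, 0, 0]]
    - [[0, 0, 0], [0.9, 0, 0]]
    - [[0, 0, 0], [0.9, 0, 0]]
    - [[0, 0, 0], [0.9, 0, 0]]
    - [[0, 0, 0], [0.8, 0, 0]]
    - [[0, 0, 0], [0, 0, 0]]

```text
clock: 28.08
eef_pos: [0.5235, -0.3139, 0.1704]
tcp_rot: [0.694, 0.134, 0.695, -0.133]
force: [-0.7, 0.4, -3.7]
grip_width: 0.0485
```

```bash
python3 -c "
from h import *
moment(-22)"
```

```text
t 28.0833 M about box y 0.0513 Mx 0.0288 f [-0.73  0.38 -3.72] w 0.0484882505856287 p [ 0.5235 -0.3139  0.1704] tool axes x [-0.002  0.001 -1.   ] y [0.371 0.929 0.   ] q [-0.18  0.35  0.83  1.66 -0.27  1.26  1.9 ]
```

Request:
send_rows:
  targets:
    - [[0, 0, 0], [0, 0.6, 0]]
    - [[0, 0, 0], [0, 0.9, 0]]
    - [[0, 0, 0], [0, 0.9, 0]]
    - [[0, 0, 0], [0, 0.9, 0]]
    - [[0, 0, 0], [0, 0.9, 0]]
    - [[0, 0, 0], [0, 0.9, 0]]
    - [[0, 0, 0], [0, 0.9, 0]]
    - [[0, 0, 0], [0, 0, 0]]
    - [[0, 0, 0], [0, 0, 0]]
    - [[0, 0, 0], [0, 0, 0]]

```text
clock: 28.92
eef_pos: [0.5241, -0.3148, 0.1713]
tcp_rot: [0.492, 0.163, 0.85, -0.094]
force: [-0.9, 0.0, -3.8]
grip_width: 0.0487
```

Request:
send_rows:
  targets:
    - [[0, 0, 0], [0, 0, 0]]
    - [[0, 0, 0], [0, 0, 0]]
    - [[0, 0, 0], [0, 0, 0]]

```text
clock: 29.17
eef_pos: [0.5243, -0.3144, 0.1726]
tcp_rot: [0.492, 0.163, 0.85, -0.094]
force: [0.4, 0.4, -4.2]
grip_width: 0.0487
```

```bash
python3 -c "
from h import *
moment(-22)"
```

```text
t 29.1667 M about box y -0.8981 Mx -0.0103 f [ 0.37  0.44 -4.19] w 0.04867708103070178 p [ 0.5243 -0.3144  0.1726] tool axes x [-0.462  0.185 -0.867] y [0.37  0.929 0.001] q [ 0.05  0.78  0.75  1.17 -0.32  1.86  1.95]
```

Request:
send_rows:
  targets:
    - [[0, 0, 0], [0, -0.6, 0]]
    - [[0, 0, 0], [0, -0.9, 0]]
    - [[0, 0, 0], [0, -0.9, 0]]
    - [[0, 0, 0], [0, -0.9, 0]]
    - [[0, 0, 0], [0, -0.9, 0]]
    - [[0, 0, 0], [0, -0.9, 0]]
    - [[0, 0, 0], [0, -0.9, 0]]
    - [[0, 0, 0], [0, 0, 0]]
    - [[0, 0, 0], [0, 0, 0]]
    - [[0, 0, 0], [0, 0, 0]]

```text
clock: 30.0
eef_pos: [0.5249, -0.3141, 0.1719]
tcp_rot: [0.695, 0.133, 0.695, -0.132]
force: [0.2, 0.7, -3.8]
grip_width: 0.0485
```

```bash
python3 -c "
from h import *
avg(-22)
moment(-22)"
```

```text
t 30.6 M 0.0292 +- 0.0064 Fz -3.82 w 0.0487
t 30.6 M about box y 0.0374 Mx -0.0212 f [-0.16 -0.13 -3.12] w 0.048675545424705584 p [ 0.5243 -0.3147  0.1711] tool axes x [-0. -0. -1.] y [ 0.37   0.929 -0.   ] q [-0.18  0.35  0.84  1.66 -0.28  1.26  1.91]
```

Request:
send_rows:
  targets:
    - [[0, 0, 0], [0, -0.6, 0]]
    - [[0, 0, 0], [0, -0.9, 0]]
    - [[0, 0, 0], [0, -0.9, 0]]
    - [[0, 0, 0], [0, -0.9, 0]]
    - [[0, 0, 0], [0, -0.9, 0]]
    - [[0, 0, 0], [0, -0.9, 0]]
    - [[0, 0, 0], [0, -0.9, 0]]
    - [[0, 0, 0], [0, 0, 0]]
    - [[0, 0, 0], [0, 0, 0]]
    - [[0, 0, 0], [0, 0, 0]]

```text
clock: 31.43
eef_pos: [0.525, -0.3151, 0.1722]
tcp_rot: [0.85, 0.094, 0.491, -0.163]
force: [0.2, -0.9, -3.2]
grip_width: 0.0487
```

Request:
send_rows:
  targets:
    - [[0, 0, 0], [0, 0, 0]]
    - [[0, 0, 0], [0, 0, 0]]
    - [[0, 0, 0], [0, 0, 0]]

```text
clock: 31.68
eef_pos: [0.525, -0.3152, 0.1716]
tcp_rot: [0.85, 0.094, 0.491, -0.163]
force: [-0.9, 0.4, -4.3]
grip_width: 0.0487
```

Request:
send_rows:
  targets:
    - [[0, 0, 0], [0, 0.6, 0]]
    - [[0, 0, 0], [0, 0.9, 0]]
    - [[0, 0, 0], [0, 0.9, 0]]
    - [[0, 0, 0], [0, 0.9, 0]]
    - [[0, 0, 0], [0, 0.9, 0]]
    - [[0, 0, 0], [0, 0.9, 0]]
    - [[0, 0, 0], [0, 0.9, 0]]
    - [[0, 0, 0], [0, 0, 0]]
    - [[0, 0, 0], [0, 0, 0]]
    - [[0, 0, 0], [0, 0, 0]]

```text
clock: 32.52
eef_pos: [0.5241, -0.3151, 0.1708]
tcp_rot: [0.695, 0.133, 0.694, -0.134]
force: [-0.8, -0.3, -3.7]
grip_width: 0.0484
```

```bash
python3 -c "
from h import *
avg(-22)
moment(-22)"
```

```text
t 33.1167 M 0.044 +- 0.008 Fz -3.69 w 0.0484
t 33.1167 M about box y 0.0145 Mx 0.0046 f [ 0.    0.   -4.47] w 0.048368478856747506 p [ 0.5243 -0.3145  0.1713] tool axes x [ 0.  0. -1.] y [0.37  0.929 0.   ] q [-0.22  0.37  0.89  1.66 -0.3   1.26  1.93]
```

Box 3 is sound: 0.029 against 0.044 N m. I'll turn it back and set it down.

Request:
send_rows:
  targets:
    - [[0, 0, 0], [-0.6, 0, 0]]
    - [[0, 0, 0], [-0.9, 0, 0]]
    - [[0, 0, 0], [-0.9, 0, 0]]
    - [[0, 0, 0], [-0.9, 0, 0]]
    - [[0, 0, 0], [-0.9, 0, 0]]
    - [[0, 0, 0], [-0.8, 0, 0]]
    - [[0, 0, 0], [0, 0, 0]]

```text
clock: 33.7
eef_pos: [0.5243, -0.3146, 0.1712]
tcp_rot: [0.707, -0.021, 0.707, 0.021]
force: [0.8, 0.5, -4.1]
grip_width: 0.0489
```

Request:
send_rows:
  targets:
    - [[0.4, 0, 0], [0, 0, 0]]
    - [[0.5, 0, 0], [0, 0, 0]]
    - [[0.5, 0, 0], [0, 0, 0]]
    - [[0.5, 0, 0], [0, 0, 0]]
    - [[0.5, 0, 0], [0, 0, 0]]
    - [[0.5, 0, 0], [0, 0, 0]]
    - [[0.3, 0, 0], [0, 0, 0]]
    - [[0.2, 0, 0], [0, 0, 0]]
    - [[0.08, 0, 0], [0, 0, 0]]
    - [[0, 0, 0], [0, 0, 0]]

```text
clock: 34.53
eef_pos: [0.5247, -0.3149, 0.0329]
tcp_rot: [0.707, -0.02, 0.707, 0.02]
force: [0.7, 0.5, -4.5]
grip_width: 0.0486
```

Request:
send_rows:
  targets:
    - [[0.02, 0, 0], [0, 0, 0]]
    - [[0, 0, 0], [0, 0, 0]]

```text
clock: 34.7
eef_pos: [0.5251, -0.3152, 0.0327]
tcp_rot: [0.707, -0.02, 0.706, 0.02]
force: [-2.2, 1.7, 3.5]
grip_width: 0.0487
```

Request:
send_rows:
  targets:
    - [[0, 0, 0], [0, 0, 0]]
    - [[0, 0, 0], [0, 0, 0]]
    - [[0, 0, 0], [0, 0, 0]]
    - [[0, 0, 0], [0, 0, 0]]
    - [[0, 0, 0], [0, 0, 0]]
    - [[0, 0, 0], [0, 0, 0]]
  jaw: 0

```text
clock: 35.2
eef_pos: [0.5244, -0.3146, 0.0312]
tcp_rot: [0.707, -0.02, 0.707, 0.02]
force: [-0.1, 0.1, -0.3]
grip_width: 0.0851
```

Request:
send_rows:
  targets:
    - [[-0.3, 0, 0], [0, 0, 0]]
    - [[-0.5, 0, 0], [0, 0, 0]]
    - [[-0.5, 0, 0], [0, 0, 0]]
    - [[-0.5, 0, 0], [0, 0, 0]]
    - [[-0.5, 0, 0], [0, 0, 0]]
    - [[-0.3, 0, 0], [0, 0, 0]]
    - [[0, 0, 0], [0, 0, 0]]

```text
clock: 35.78
eef_pos: [0.5259, -0.3159, 0.1388]
tcp_rot: [0.709, -0.021, 0.705, 0.02]
force: [0.7, -1.1, 0.4]
grip_width: 0.0856
```

Request:
send_rows:
  targets:
    - [[0, 0, 0], [0.7, 0, 0]]
    - [[0, 0, 0], [0.9, 0, 0]]
    - [[0, 0, 0], [0.9, 0, 0]]
    - [[0, 0, 0], [0.9, 0, 0]]
    - [[0, 0, 0], [0.9, 0, 0]]
    - [[0, 0, 0], [0.75, 0, 0]]
    - [[0, 0, 0], [0, 0, 0]]

```text
clock: 36.37
eef_pos: [0.5238, -0.3141, 0.1341]
tcp_rot: [0.693, 0.135, 0.695, -0.135]
force: [-0.3, -0.5, 0.7]
grip_width: 0.0856
```

```bash
python3 -c "
from h import *
plan([.539,.0718,.12],-22)
moment(-22)
cv2.imwrite('pics/top5.png',arm.read_camera('top')[:,:,::-1])
"
```

```text
t 36.37 pos [ 0.5238 -0.3141  0.1341] turn/5deg [-0.01 -0.02  0.  ] shift now [ 0.36  9.09 -3.27] shift after turn [ 0.35  9.09 -3.26] w 0.0856 f [-0.3 -0.5  0.7]
t 36.3667 M about box y 0.0154 Mx -0.0156 f [-0.31 -0.5   0.66] w 0.08555054824213464 p [ 0.5238 -0.3141  0.1341] tool axes x [-0.002  0.    -1.   ] y [ 0.375  0.927 -0.   ] q [-0.21  0.41  0.89  1.7  -0.33  1.2   1.95]
```

View pics/top5.png

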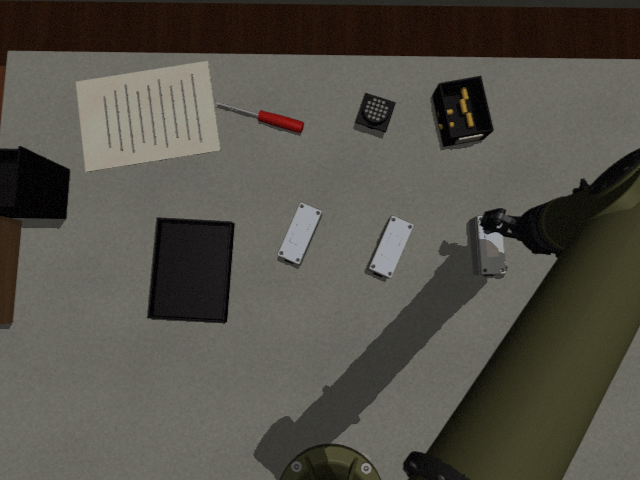

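The top view shows all three boxes back in place, at (300,235), (391,247) and (490,245). I'll return to box 1.

Request:
send_rows:
  targets:
    - [[0, 0.5, -0.18], [0, 0, 0]]
    - [[0, 0.8, -0.3], [0, 0, 0]]
    - [[0, 0.8, -0.3], [0, 0, 0]]
    - [[0, 0.8, -0.3], [0, 0, 0]]
    - [[0, 0.8, -0.3], [0, 0, 0]]
    - [[0, 0.8, -0.3], [0, 0, 0]]
    - [[0, 0.8, -0.3], [0, 0, 0]]
    - [[0, 0.8, -0.3], [0, 0, 0]]
    - [[0, 0.8, -0.3], [0, 0, 0]]
    - [[0, 0.8, -0.3], [0, 0, 0]]

```text
clock: 37.25
eef_pos: [0.5321, 0.0159, 0.1351]
tcp_rot: [0.694, 0.134, 0.694, -0.134]
force: [0.8, 0.2, 0.1]
grip_width: 0.0855
```

Request:
send_rows:
  targets:
    - [[0, 0.8, -0.3], [0, 0, 0]]
    - [[0, 0.6, -0.1], [0, 0, 0]]
    - [[0, 0, 0], [0, 0, 0]]
    - [[0, 0, 0], [0, 0, 0]]

```text
clock: 37.58
eef_pos: [0.5384, 0.0738, 0.1347]
tcp_rot: [0.694, 0.132, 0.695, -0.133]
force: [0.2, -0.5, -0.7]
grip_width: 0.0854
```

```bash
python3 -c "
from h import *
plan([.539,.0718,.03],-22)
moment(-22)
"
```

```text
t 37.58 pos [0.5384 0.0738 0.1347] turn/5deg [ 0.07 -0.    0.01] shift now [ 2.62 -0.04  0.03] shift after turn [ 2.62 -0.04  0.03] w 0.0854 f [ 0.2 -0.5 -0.7]
t 37.5833 M about box y 0.0126 Mx -0.072 f [ 0.2  -0.54 -0.68] w 0.08543219070923969 p [0.5384 0.0738 0.1347] tool axes x [-0.001 -0.001 -1.   ] y [ 0.369  0.93  -0.001] q [-0.86  0.2   0.76  1.86 -0.15  1.14  1.14]
```

Request:
send_rows:
  targets:
    - [[0.3, -0.04, 0.03], [0.07, 0, 0]]
    - [[0.5, 0, 0], [0, 0, 0]]
    - [[0.5, 0, 0], [0, 0, 0]]
    - [[0.5, 0, 0], [0, 0, 0]]
    - [[0.4, 0, 0], [0, 0, 0]]
    - [[0.3, 0, 0], [0, 0, 0]]
    - [[0.12, 0, 0], [0, 0, 0]]
    - [[0, 0, 0], [0, 0, 0]]

```text
clock: 38.25
eef_pos: [0.5382, 0.0686, 0.0291]
tcp_rot: [0.693, 0.137, 0.694, -0.138]
force: [-1.2, -0.4, -1.2]
grip_width: 0.0854
```

Request:
send_rows:
  targets:
    - [[0, 0, 0], [0, 0, 0]]
    - [[0, 0, 0], [0, 0, 0]]
    - [[0, 0, 0], [0, 0, 0]]
    - [[0, 0, 0], [0, 0, 0]]
    - [[0, 0, 0], [0, 0, 0]]
    - [[0, 0, 0], [0, 0, 0]]
  jaw: 1

```text
clock: 38.75
eef_pos: [0.5406, 0.0707, 0.0319]
tcp_rot: [0.695, 0.137, 0.693, -0.136]
force: [-0.5, -0.8, 6.6]
grip_width: 0.0483
```

Request:
send_rows:
  targets:
    - [[-0.2, 0, 0], [0, 0, 0]]
    - [[-0.4, 0, 0], [0, 0, 0]]
    - [[-0.5, 0, 0], [0, 0, 0]]
    - [[-0.5, 0, 0], [0, 0, 0]]
    - [[-0.5, 0, 0], [0, 0, 0]]
    - [[-0.5, 0, 0], [0, 0, 0]]
    - [[-0.5, 0, 0], [0, 0, 0]]
    - [[-0.4, 0, 0], [0, 0, 0]]
    - [[0, 0, 0], [0, 0, 0]]

```text
clock: 39.5
eef_pos: [0.5406, 0.0702, 0.1734]
tcp_rot: [0.695, 0.138, 0.692, -0.136]
force: [1.1, -0.6, -4.2]
grip_width: 0.0486
```

```bash
python3 -c "
from h import *
plan([.460,.296,.17],-2)
moment(-22)
"
```

```text
t 39.5 pos [0.5406 0.0702 0.1734] turn/5deg [-4.06  0.04 -0.03] shift now [ 0.09  4.46 -4.01] shift after turn [ 0.09  5.57 -2.21] w 0.0486 f [ 1.1 -0.6 -4.2]
t 39.5 M about box y -0.1163 Mx 0.0278 f [ 1.07 -0.63 -4.21] w 0.048593007776297464 p [0.5406 0.0702 0.1734] tool axes x [ 0.004  0.002 -1.   ] y [0.38  0.925 0.003] q [-0.88  0.15  0.77  1.82 -0.12  1.21  1.11]
```

Request:
send_rows:
  targets:
    - [[0, 0, 0], [-0.6, 0, 0]]
    - [[0, 0, 0], [-0.9, 0, 0]]
    - [[0, 0, 0], [-0.9, 0, 0]]
    - [[0, 0, 0], [-0.9, 0, 0]]
    - [[0, 0, 0], [-0.75, 0, 0]]
    - [[0, 0, 0], [0, 0, 0]]

```text
clock: 40.0
eef_pos: [0.5379, 0.0699, 0.1688]
tcp_rot: [0.706, 0.012, 0.708, -0.012]
force: [-1.0, 0.4, -3.7]
grip_width: 0.0485
```

Request:
send_rows:
  targets:
    - [[0, 0.4, -0.16], [0, 0, 0]]
    - [[0, 0.65, -0.26], [0, 0, 0]]
    - [[0, 0.65, -0.26], [0, 0, 0]]
    - [[0, 0.65, -0.26], [0, 0, 0]]
    - [[0, 0.65, -0.26], [0, 0, 0]]
    - [[0, 0.65, -0.26], [0, 0, 0]]
    - [[0, 0.65, -0.26], [0, 0, 0]]
    - [[0, 0.65, -0.26], [0, 0, 0]]
    - [[0, 0.6, -0.24], [0, 0, 0]]
    - [[0, 0, 0], [0, 0, 0]]

```text
clock: 40.83
eef_pos: [0.4542, 0.3018, 0.169]
tcp_rot: [0.706, 0.011, 0.708, -0.009]
force: [-1.5, 1.2, -5.3]
grip_width: 0.0484
```

Request:
send_rows:
  targets:
    - [[0, 0, 0], [0, 0, 0]]

```text
clock: 40.92
eef_pos: [0.4566, 0.2967, 0.1691]
tcp_rot: [0.706, 0.011, 0.708, -0.012]
force: [0.8, -1.5, -3.9]
grip_width: 0.0485
```

```bash
python3 -c "
from h import *
plan([.460,.296,.037],-2)
moment(-22)
cv2.imwrite('pics/scene6.png',arm.read_camera('scene')[:,:,::-1])
cv2.imwrite('pics/top6.png',arm.read_camera('top')[:,:,::-1])
"
```

```text
t 40.92 pos [0.4566 0.2967 0.1691] turn/5deg [ 0.02 -0.02  0.02] shift now [ 3.3  -0.01  0.09] shift after turn [ 3.3  -0.01  0.09] w 0.0485 f [ 0.8 -1.5 -3.9]
t 40.9167 M about box y -0.0212 Mx -0.0837 f [ 0.83 -1.51 -3.89] w 0.04845836942378874 p [0.4566 0.2967 0.1691] tool axes x [-0.002 -0.002 -1.   ] y [ 0.033  0.999 -0.002] q [-1.13  0.15  0.55  1.81 -0.08  1.21  0.99]
```

View pics/scene6.png

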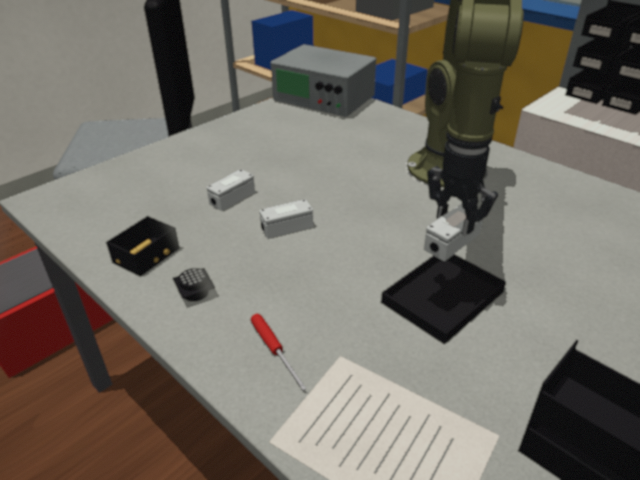

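View pics/top6.png

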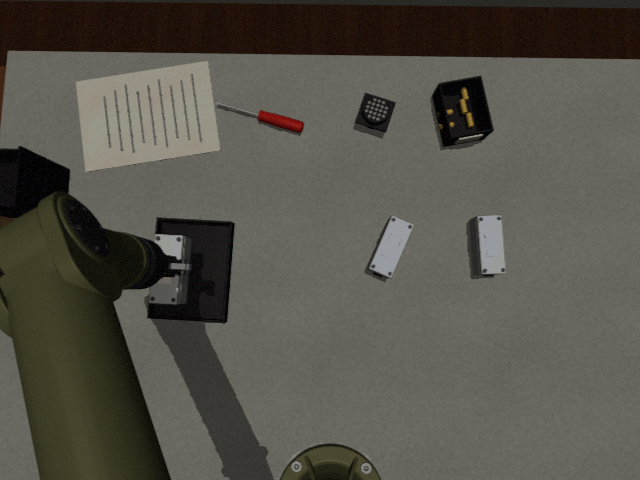

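Box 1 is held level above the tray, at (447,235) in the scene view, and the other two boxes are still standing. Now I'll lower it.

Request:
send_rows:
  targets:
    - [[0.3, 0, 0.08], [0, 0, 0]]
    - [[0.5, 0, 0], [0, 0, 0]]
    - [[0.5, 0, 0], [0, 0, 0]]
    - [[0.5, 0, 0], [0, 0, 0]]
    - [[0.5, 0, 0], [0, 0, 0]]
    - [[0.4, 0, 0], [0, 0, 0]]
    - [[0.3, 0, 0], [0, 0, 0]]
    - [[0.15, 0, 0], [0, 0, 0]]
    - [[0, 0, 0], [0, 0, 0]]
    - [[0, 0, 0], [0, 0, 0]]

```text
clock: 41.85
eef_pos: [0.4621, 0.2948, 0.0446]
tcp_rot: [0.707, 0.013, 0.707, -0.013]
force: [0.4, 0.0, -4.6]
grip_width: 0.0488
```

Request:
send_rows:
  targets:
    - [[0.03, 0, 0], [0, 0, 0]]
    - [[0.03, 0, 0], [0, 0, 0]]
    - [[0, 0, 0], [0, 0, 0]]

```text
clock: 42.1
eef_pos: [0.462, 0.2955, 0.0427]
tcp_rot: [0.707, 0.013, 0.707, -0.012]
force: [-1.0, -0.3, -3.6]
grip_width: 0.0484
```

```bash
python3 -c "
from h import *
plan([.460,.296,.037],-2)
moment(-2)
"
```

```text
t 42.1 pos [0.462  0.2955 0.0427] turn/5deg [-0.01  0.01 -0.01] shift now [ 0.14  0.01 -0.05] shift after turn [ 0.14  0.01 -0.05] w 0.0484 f [-1.  -0.3 -3.6]
t 42.1 M about box y 0.0262 Mx 0.0663 f [-1.02 -0.26 -3.57] w 0.048350670836916486 p [0.462  0.2955 0.0427] tool axes x [ 0.001  0.001 -1.   ] y [0.036 0.999 0.001] q [-1.08  0.3   0.53  1.92 -0.19  0.96  1.07]
```

Request:
send_rows:
  targets:
    - [[0.05, 0, 0], [0, 0, 0]]
    - [[0.05, 0, 0], [0, 0, 0]]
    - [[0.03, 0, 0], [0, 0, 0]]
    - [[0, 0, 0], [0, 0, 0]]

```text
clock: 42.43
eef_pos: [0.4616, 0.2952, 0.037]
tcp_rot: [0.707, 0.013, 0.707, -0.012]
force: [-1.7, 0.1, -1.9]
grip_width: 0.0486
```

Request:
send_rows:
  targets:
    - [[0.02, 0, 0], [0, 0, 0]]
    - [[0, 0, 0], [0, 0, 0]]

```text
clock: 42.6
eef_pos: [0.4616, 0.2952, 0.037]
tcp_rot: [0.707, 0.013, 0.707, -0.012]
force: [-3.7, -1.8, 5.5]
grip_width: 0.0485
```

Contact with the tray floor: Fz rose from −4 to +5.5 N at TCP z = 0.037, the expected height. I'll open part-way, which is enough to clear the box within the tray.

Request:
send_rows:
  targets:
    - [[0, 0, 0], [0, 0, 0]]
    - [[0, 0, 0], [0, 0, 0]]
    - [[0, 0, 0], [0, 0, 0]]
    - [[0, 0, 0], [0, 0, 0]]
    - [[0, 0, 0], [0, 0, 0]]
    - [[0, 0, 0], [0, 0, 0]]
  jaw: 0.15

```text
clock: 43.1
eef_pos: [0.4617, 0.2951, 0.0361]
tcp_rot: [0.707, 0.013, 0.707, -0.013]
force: [-0.1, 0.6, 0.1]
grip_width: 0.0725
```

Request:
send_rows:
  targets:
    - [[-0.2, 0, 0], [0, 0, 0]]
    - [[-0.4, 0, 0], [0, 0, 0]]
    - [[-0.5, 0, 0], [0, 0, 0]]
    - [[-0.5, 0, 0], [0, 0, 0]]
    - [[-0.5, 0, 0], [0, 0, 0]]
    - [[-0.5, 0, 0], [0, 0, 0]]
    - [[-0.5, 0, 0], [0, 0, 0]]
    - [[-0.5, 0, 0], [0, 0, 0]]
    - [[-0.4, 0, 0], [0, 0, 0]]
    - [[0, 0, 0], [0, 0, 0]]

```text
clock: 43.93
eef_pos: [0.4635, 0.2961, 0.2003]
tcp_rot: [0.709, 0.015, 0.705, -0.011]
force: [0.8, -0.1, -0.2]
grip_width: 0.0726
```

Request:
send_rows:
  targets:
    - [[0, 0.6, 0], [0, 0, 0]]
    - [[0, 0.6, 0], [0, 0, 0]]
    - [[0, 0.6, 0], [0, 0, 0]]
    - [[0, 0.6, 0], [0, 0, 0]]
    - [[0, 0.6, 0], [0, 0, 0]]
    - [[0, 0.6, 0], [0, 0, 0]]
    - [[0, 0, 0], [0, 0, 0]]
    - [[0, 0, 0], [0, 0, 0]]

```text
clock: 44.6
eef_pos: [0.4657, 0.44, 0.1948]
tcp_rot: [0.707, 0.011, 0.707, -0.012]
force: [0.2, -1.3, -0.6]
grip_width: 0.0723
```

```bash
python3 -c "
from h import *
moment(-2)
cv2.imwrite('pics/scene7.png',arm.read_camera('scene')[:,:,::-1])
cv2.imwrite('pics/top7.png',arm.read_camera('top')[:,:,::-1])
"
```

```text
t 44.6 M about box y -0.0303 Mx -0.0217 f [ 0.24 -1.27 -0.65] w 0.07230704654402098 p [0.4657 0.44   0.1948] tool axes x [-0.001 -0.002 -1.   ] y [ 0.033  0.999 -0.002] q [-1.19  0.34  0.5   1.54 -0.17  1.3   0.86]
```

View pics/scene7.png

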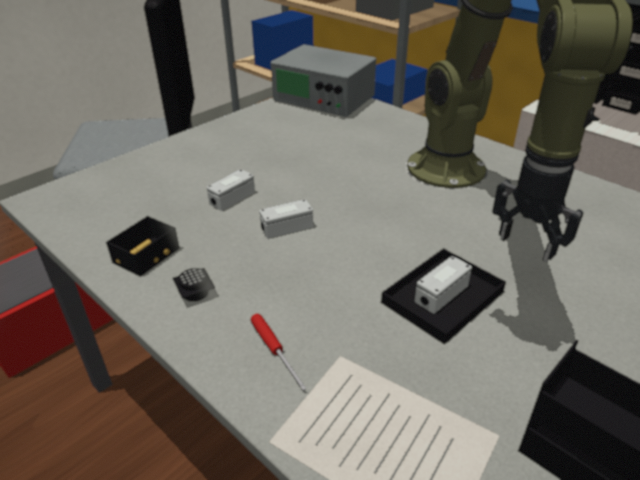

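View pics/top7.png

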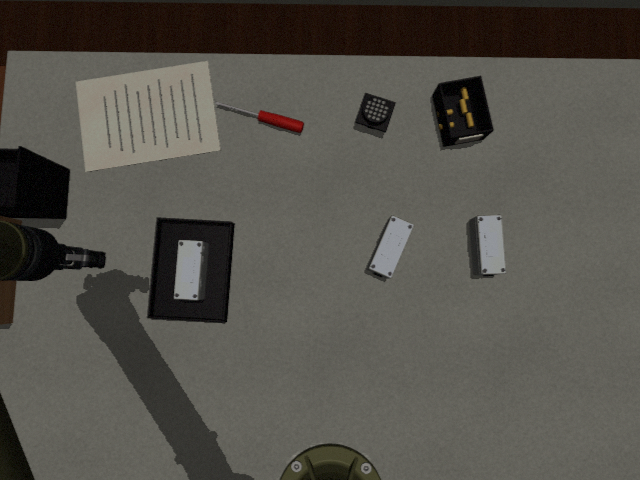

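Box 1 stands upright and centred in the tray, at (444,283) in the scene view and (189,270) in the top view. The other two boxes are upright where they were, and the gripper is clear. I'm handing in.

```bash
python3 -c "
from bench import arm
print(arm.job_done(), arm.get_state()['clock'])"
```

```text
the job is handed in; nothing more can be done
the job is handed in; nothing more can be done
```

The rattling enclosure is in the low black tray, upright and lowered to the floor before release. The other two are back on the bench where they stood. The clock was about 45 s at hand-in.

I lifted each box, tipped it about 30° one way and then the other, and compared the averaged level moment about its y axis after each tip:

| Box (measured position) | After first tip | After second tip | Difference |
|---|---|---|---|
| Nearest the tray (0.538, 0.072) | +0.042 N m | −0.061 N m | 0.103 ± 0.012 N m |
| Middle (0.514, −0.116) | −0.063 N m | −0.049 N m | 0.014 ± 0.012 N m |
| Far (0.522, −0.316) | +0.029 N m | +0.044 N m | 0.015 ± 0.010 N m |

- **Which one rattles:** the box nearest the tray; its difference is close to the 0.12 N m expected, and the other two are near zero. I put it back and shook the other two before placing it.
- **Placing:** contact with the tray floor showed as Fz going from −4 to +5.5 N at the expected height. The last pictures from both cameras show it upright and central in the tray, with the gripper clear.
- **Disagreements:** single moment readings were noisy by about ±0.04 N m, so I averaged 12 each time. The two camera views put the box lids at 50–52 mm, against the stated 55 mm. No other check failed.

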